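# Seat the rocking cover of a connection box

### The job

One of the four identical white covers on the grey connection box is not seated: press lightly on the ends of the covers with a fingertip to find the one that rocks, then press that cover down in its middle until it is fully home. Finish with the finger still pressing down on that cover; pick nothing up, and leave the other covers and the things lying about where they are.

Things in the scene. Friction and masses are not known exactly. Their poses are not given: they have to be found in the camera images.
- box: grey connection box, 240 x 140 x 45 mm, fixed between the rip fence (100 mm tall) and the orange blade guard on its right (280 mm tall; go over it); origin at the centre of its underside, x along its length, z up; black cable glands on its +x end. Covers in a 2 by 2 pattern, centres at x = +-49 mm, y = +-33 mm of it (any name at any place), length along its x, 18 mm (lengthwise) and 24 mm (sideways) apart
- cover_1: one of four identical-looking white covers, 80 x 42 mm, top 10 to 15 mm above the box lid (at random, tells nothing). Origin: centre of its flat top; x along its length, z up. A seated one does not give; the loose one (any of the four) dips 2 to 4 mm at an end pressed with 2 to 5 N (tilts up to 0.12 rad, springs back), and goes home 4.5 mm if pressed in the middle with over 10 N, and stays
- cover_2: one of four identical-looking white covers, 80 x 42 mm, top 10 to 15 mm above the box lid (at random, tells nothing). Origin: centre of its flat top; x along its length, z up. A seated one does not give; the loose one (any of the four) dips 2 to 4 mm at an end pressed with 2 to 5 N (tilts up to 0.12 rad, springs back), and goes home 4.5 mm if pressed in the middle with over 10 N, and stays
- cover_3: one of four identical-looking white covers, 80 x 42 mm, top 10 to 15 mm above the box lid (at random, tells nothing). Origin: centre of its flat top; x along its length, z up. A seated one does not give; the loose one (any of the four) dips 2 to 4 mm at an end pressed with 2 to 5 N (tilts up to 0.12 rad, springs back), and goes home 4.5 mm if pressed in the middle with over 10 N, and stays
- cover_4: one of four identical-looking white covers, 80 x 42 mm, top 10 to 15 mm above the box lid (at random, tells nothing). Origin: centre of its flat top; x along its length, z up. A seated one does not give; the loose one (any of the four) dips 2 to 4 mm at an end pressed with 2 to 5 N (tilts up to 0.12 rad, springs back), and goes home 4.5 mm if pressed in the middle with over 10 N, and stays
- nut: bystander: M12 nut, 19 x 22 x 10 mm, lying on the box lid near its far end; origin at the centre of its underside
- bolt: bystander: bolt, 18 x 42 x 16 mm, lying on the box lid near its near end; origin at the centre of its underside
- spanner: bystander: steel double-ended spanner, 187 x 49 x 8 mm, beyond the box; origin at the centre of its underside
- tape_measure: bystander: yellow tape measure, 40 x 80 x 68 mm, standing at the left; origin at the centre of its underside
- knob: bystander: black star knob, 46 x 44 x 28 mm, standing at the left; origin at the centre of its underside
- push_stick: bystander: orange push stick, 335 x 54 x 12 mm, left of the fence; origin at the centre of its underside
- pencil: bystander: red carpenter pencil, 173 x 15 x 8 mm, left of the fence; origin at the centre of its underside

How it is judged (in metres and radians):
On the way:
1. the loose cover has been rocked by pressing on one of its ends (((angle between cover_1's own z axis and vertical above 0.05 rad and contact force between the fingers and cover_1 above 0.5 N) or (angle between cover_2's own z axis and vertical above 0.05 rad and contact force between the fingers and cover_2 above 0.5 N) or (angle between cover_3's own z axis and vertical above 0.05 rad and contact force between the fingers and cover_3 above 0.5 N) or (angle between cover_4's own z axis and vertical above 0.05 rad and contact force between the fingers and cover_4 above 0.5 N))), for 0.1 s.
At the end, for the whole second after the job is handed in: The cover that rocked is home (at least 3.5 of its 4.5 mm down, level within 0.02 rad) and at rest with a finger pressing on it by more than 2 N; the other three covers are within 1.5 mm and the bystanders within 15 mm of where they were (((distance of cover_1 from where it was at the start of the episode above 0.0035 m and contact force between the fingers and cover_1 above 2 N and distance of each of cover_2, cover_3, cover_4 from where it was at the start of the episode below 0.0015 m) or (distance of cover_2 from where it was at the start of the episode above 0.0035 m and contact force between the fingers and cover_2 above 2 N and distance of each of cover_1, cover_3, cover_4 from where it was at the start of the episode below 0.0015 m) or (distance of cover_3 from where it was at the start of the episode above 0.0035 m and contact force between the fingers and cover_3 above 2 N and distance of each of cover_1, cover_2, cover_4 from where it was at the start of the episode below 0.0015 m) or (distance of cover_4 from where it was at the start of the episode above 0.0035 m and contact force between the fingers and cover_4 above 2 N and distance of each of cover_1, cover_2, cover_3 from where it was at the start of the episode below 0.0015 m)) and angle between each of cover_1, cover_2, cover_3, cover_4's own z axis and vertical below 0.02 rad and linear speed of each of cover_1, cover_2, cover_3, cover_4 below 0.005 m/s and distance of each of nut, bolt, spanner, tape_measure, knob, push_stick, pencil from where it was at the start of the episode below 0.015 m); the arm keeps its last pose, push and grip.
It fails at once if a bystander is lifted or shoved by more than 20 mm (distance of any of nut, bolt, spanner, tape_measure, knob, push_stick, pencil from where it was at the start of the episode above 0.02 m).
It also fails if it takes over 54 s, if anything falls off the work surface, if the arm or the gripper's body presses on something with over 40 N, if the wrist force passes 120 N, or if a joint passes its speed limit or range.

### The arm

A 6-joint arm with a two-finger parallel gripper is mounted at the origin on a cart in front of the work surface, level with it; the furniture and walls round the work are solid. World frame = base frame: x ahead of the robot, y to its left, z up, the work surface at z = 0. Lengths are in m, angles in degrees, forces in N, time in s.
With the tool pointing down it reaches from about 0.3 to 0.75 m from the base axis. Payload 8.5 kg.
Tool frame: the origin (TCP) lies on the centre line of the jaws, within the pads' length; the fingertips stand 17 mm ahead of it and the grasp point (between the pads) lies 2 mm behind it (env.tcp_to_tips is the distance from the TCP to the fingertips, in m); z points along the fingers, y is the line along which they close (so a half turn about z gives the same grasp; the last joint's range is limited). The gripper opens to 85 mm and grips with 20 to 120 N. Pads are 22 mm wide; open, the fingers measure 114 mm over their backs; the gripper's body (76 mm by 85 mm) begins 54 mm behind the grasp point. The pads swing forward as they close: fully open they stand 13 mm farther back than shut.
Start: joints at [51.033, 21.807, 74.336, -0, 83.858, -12.336], TCP at [0.247, 0.492, 0.248] pointing down, gripper open.
Joint ranges: [-178.18, 178.18], [-50.72, 133.34], [12.68, 142.11], [-81.47, 261.47], [9.98, 163.14], [-165.26, 165.26]. Speed limits (degrees/s): [136.94, 136.94, 180, 180, 180, 180].

### API

Orientations are given as a 3x3 rotation matrix whose columns are the frame's x, y, z axes.
In Python, from rig import env gives the robot as it stands. The module is installed in compiled form; this text tells all that it offers.
- The arm moves only by the shell command python3 -m pendant 'ROWS' [FORCE]. ROWS is JSON, a list of rows, each a list of 7 numbers: the opening, from 0 (shut) to 1 (fully open), then the shift along the tool's x, y, z in m, then the turn, a rotation vector about the tool's x, y, z in rad. A call has 1 to 5 rows; each row is the pose to reach, as a shift and turn from the pose commanded when the call began, along the tool's axes at that moment; what a row does not reach only later rows make up. A row lasts 1/8 s, in which the tool goes at most 62.5 mm and 10.7 degrees, less where a joint would pass 70% of its speed; a pose out of reach is approached as far as the arm can. A call with a gripper value outside its range is refused whole. The fingers move at their own pace and stop on an object; FORCE is the grip in N (left out, the last holds). Time passes only in rows, so rows that repeat a pose let the fingers close. It gives the time, the measured TCP pose, the force, the opening and the grip force at its end, in the units of the state.
- env.observe(): the state, without advancing time (a new reading comes with each control period).
- env.get_image(name): name is "scene" or "top" or "wrist"; returns a dict with "image" (480x640x3 uint8, blue, green, red), "fx", "fy", "cx", "cy" (pixels), "pose" (4x4, takes a point from camera to world coordinates). Camera axes: x right, y up, looking along -z (the intrinsics and any distortion apply to the point x, -y, -z); pixel columns grow to the right and rows downward; lengths in m; the calibration is good to about 2 mm. A picture is of the moment at which its call begins. There is no depth.
- env.close_job(): hands the job in; it is judged then, once.
Trained networks look in the newest picture that a camera, given by its name, has taken for a name from the list of things; names that differ only in an ending like _2 or _b are one class to them, and where a whole thing is asked for, a point or a joint stands for the part that bears it (a point fixed in the world has none). Each returns a list of dicts, best first, with "conf" (0 to 1); they miss things now and then, are a little off and sometimes report something else, mostly with a low value. They report only what shows in the picture. A call takes as long as a camera call.
- env.find_in(camera, thing): "bbox" ([centre column, centre row, width, height] in pixels, round what is visible of it).
- env.trace(camera, thing): "mask" (480x640 bool, what is visible of it) and "bbox" ([centre column, centre row, width, height] in pixels, round what is visible of it).
- env.tip_of(camera, thing): "centre" ([column, row] in pixels: a listed point, or the origin of a listed thing).
The state is a dict: "time_s": time; "q": joint angles; "qvel": joint speeds; "joint_efforts": joint torques, N m; "position": TCP position; "tool_rot": TCP orientation; "ft_force": force on the tool from outside, world axes, zero at the start; "wrist_torque": the same for the moment, N m; "grip_width": finger opening in m; "gripper_force": force on a finger pad.
Only numpy, scipy, OpenCV 4.12 (cv2) and the standard library are available. Lean on these libraries where they do the work, as an engineer would, in place of code of your own. Each camera call takes 0.05 s, during which the arm holds its last target. There are 200 camera calls.

## Working session

There is one attempt and no reset: what is moved stays moved. The work goes in short steps, Python scripts to look and compute and a shell command to move; the robot and the scene stay as the last step left them, time stands still between calls to the robot, and variables do not carry over. Pictures are saved under pics/ and viewed, at most 10 in all, crops included, and the job is handed in when it is done.

```bash
mkdir -p pics; cat > h.py <<'E'
import numpy as np, cv2
from rig import env
def ray(im,u,v,z):
    P=np.array(im["pose"]);d=P[:3,:3]@np.array([(u-im["cx"])/im["fx"],-(v-im["cy"])/im["fy"],-1]);o=P[:3,3]
    return o+d*(z-o[2])/d[2]
E
python3 - <<'E'
from h import *
s=env.observe();print(s["time_s"],s["position"],np.round(s["tool_rot"],3).tolist(),s["ft_force"],env.tcp_to_tips)
for c in("top","scene"):
    im=env.get_image(c);cv2.imwrite(f"pics/{c}0.png",im["image"])
    print(c,im["fx"],im["cx"],im["cy"],np.round(im["pose"],3).tolist(),[k for k in im])
    for t in("box","cover_1","nut","bolt"):
        for r in env.tip_of(c,t)[:5]: print(t,round(r["conf"],2),np.round(r["centre"],1),np.round(ray(im,*r["centre"],{"box":0,"cover_1":.0575}.get(t,.045)),3))
E
```

```text
0.0 [0.24636645 0.49143637 0.24770273] [[-0.894, 0.448, -0.001], [0.448, 0.894, -0.001], [0.0, -0.001, -1.0]] [-0.26670657 -0.78166523 -0.18818084] 0.017
top 434.6528996548927 311.2795254930018 239.66993774151487 [[-0.029, 0.994, -0.102, 0.504], [-1.0, -0.028, 0.011, 0.26], [0.008, 0.103, 0.995, 0.922], [0.0, 0.0, 0.0, 1.0]] ['image', 'fx', 'fy', 'cx', 'cy', 'pose']
box 0.78 [411.8 254. ] [0.563 0.037 0.   ]
cover_1 0.78 [446.4 267.1] [ 0.531 -0.017  0.057]
cover_1 0.71 [414.9 280.1] [0.507 0.047 0.057]
cover_1 0.66 [397.  231.9] [0.604 0.078 0.057]
cover_1 0.56 [426.2 225.1] [0.616 0.018 0.057]
nut 0.62 [392.8 208.6] [0.654 0.082 0.045]
bolt 0.44 [444.3 299. ] [ 0.468 -0.013  0.045]
scene 615.1786822609153 313.74595032995126 241.74152073422917 [[0.768, 0.326, -0.551, -0.149], [-0.64, 0.375, -0.67, -0.643], [-0.011, 0.868, 0.497, 0.754], [0.0, 0.0, 0.0, 1.0]] ['image', 'fx', 'fy', 'cx', 'cy', 'pose']
box 0.84 [374.9 326.8] [0.562 0.034 0.   ]
box 0.31 [393.9 280.8] [0.71  0.124 0.   ]
cover_1 0.9 [371.  286.4] [0.595 0.082 0.057]
cover_1 0.86 [379.  321.1] [ 0.525 -0.01   0.057]
cover_1 0.82 [346.4 309.6] [0.504 0.056 0.057]
cover_1 0.8 [400.7 295.2] [0.617 0.021 0.057]
nut 0.55 [396.9 280.7] [0.664 0.075 0.045]
bolt 0.47 [353.5 336.3] [ 0.47  -0.001  0.045]
```

View pics/top0.png

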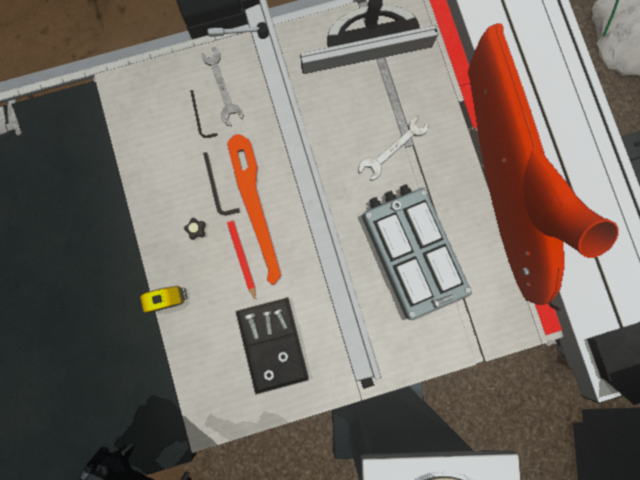

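View pics/scene0.png

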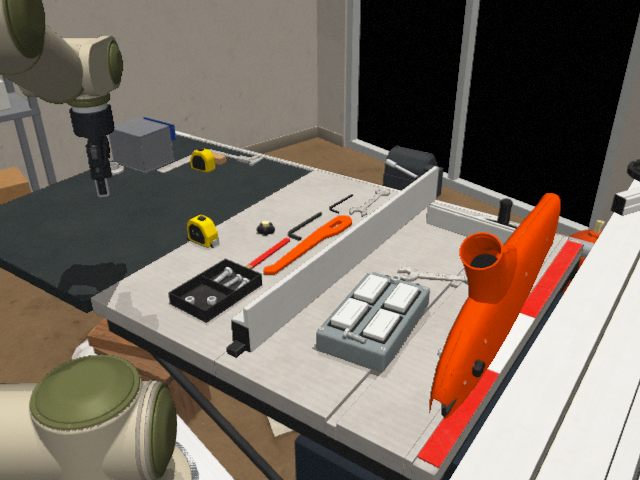

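```bash
python3 - <<'E'
from h import *
for c in("top","scene"):
    im=env.get_image(c)
    for r in env.trace(c,"cover_1")[:4]:
        cnt=max(cv2.findContours(r["mask"].astype(np.uint8),0,2)[0],key=cv2.contourArea)[:,0]
        w=np.array([ray(im,u,v,.0575)[:2] for u,v in cnt],np.float32)
        (x,y),(a,b),t=cv2.minAreaRect(w);
        if a<b: a,b,t=b,a,t-90
        print(c,round(r["conf"],2),np.round([x,y,a,b],4),round(t,1))
    for r in env.trace(c,"box")[:1]:
        print(r["conf"],r["bbox"])
E
```

```text
top 0.9 [0.5055 0.0497 0.0821 0.0453] 21.7
top 0.77 [0.6197 0.024  0.0803 0.0453] 21.8
top 0.7 [0.5967 0.0845 0.0821 0.0469] 20.1
top 0.7 [ 0.5292 -0.0112  0.0811  0.0441] 21.2
0.73 [393.8, 150.0, 71.9, 63.8]
scene 0.95 [0.5908 0.0795 0.0936 0.0464] 20.9
scene 0.82 [0.6141 0.0183 0.091  0.0486] 20.7
scene 0.8 [ 0.5225 -0.0188  0.0906  0.0434] 22.5
scene 0.61 [0.5009 0.0449 0.0907 0.0476] 20.6
0.76 [373.1, 321.5, 113.7, 100.3]
```

The top picture shows the box at about (413,255), turned about 21.5° in the world, with the glands at its far end. The bolt lies on the near end (~444,299) and the nut on the far end (~395,205), and the fence is on the left at ~(330,230). Detections agree on the cover centres: near-left (0.505,0.050), near-right (0.529,-0.012), far-left (0.597,0.085), far-right (0.620,0.024). I'll go over the fence to above the box, fingers shut, tool x along the box's x.

```bash
python3 -m pendant '[[0,-0.049,-0.026,0,0,0,-0.084],[0,-0.097,-0.053,0,0,0,-0.168],[0,-0.146,-0.079,0,0,0,-0.252],[0,-0.195,-0.106,0,0,0,-0.336],[0,-0.244,-0.132,0,0,0,-0.42]]' 40
cat >> h.py <<'E'
def go(x,y,z,yaw):
    s=env.observe();R=np.array(s["tool_rot"]);d=R.T@(np.array([x,y,z])-s["position"])
    T=np.array([[np.cos(yaw),np.sin(yaw),0],[np.sin(yaw),-np.cos(yaw),0],[0,0,-1]])
    from scipy.spatial.transform import Rotation as Ro
    print(np.round(d,4),np.round(Ro.from_matrix(R.T@T).as_rotvec(),3),"pos",np.round(s["position"],4),"F",np.round(s["ft_force"],2),"t",s["time_s"])
E
python3 -c "
from h import *
go(.563,.037,.22,np.radians(201.5))"
```

```text
time_s: 1.42
position: [0.4063, 0.2627, 0.2485]
tool_rot: [[-0.999, 0.042, 0.0], [0.042, 0.999, 0.0], [-0.0, 0.0, -1.0]]
ft_force: [1.0, 0.8, -1.1]
grip_width: 0.0003
gripper_force: 0.0
[-0.166  -0.2189  0.0285] [ 0.     0.001 -0.417] pos [0.4063 0.2627 0.2485] F [ 1.01  0.84 -1.08] t 1.425
```

```bash
python3 -m pendant '[[0,-0.033,-0.044,0.006,0,0,-0.083],[0,-0.066,-0.088,0.011,0,0,-0.167],[0,-0.1,-0.131,0.017,0,0,-0.25],[0,-0.133,-0.175,0.023,0,0,-0.334],[0,-0.166,-0.219,0.028,0,0,-0.417]]'
python3 - <<'E'
from h import *
im=env.get_image("wrist");cv2.imwrite("pics/w1.png",im["image"])
for r in env.tip_of("wrist","cover_1"): print(round(r["conf"],2),np.round(r["centre"],1),np.round(ray(im,*r["centre"],.0575),4))
for r in env.trace("wrist","cover_1")[:4]:
    cnt=max(cv2.findContours(r["mask"].astype(np.uint8),0,2)[0],key=cv2.contourArea)[:,0]
    w=np.array([ray(im,u,v,.0575)[:2] for u,v in cnt],np.float32)
    (x,y),(a,b),t=cv2.minAreaRect(w)
    if a<b: a,b,t=b,a,t-90
    print(round(r["conf"],2),np.round([x,y,a,b],4),round(t,1))
go(.563,.037,.22,np.radians(201.5))
E
```

```text
time_s: 2.05
position: [0.5624, 0.0364, 0.2202]
tool_rot: [[-0.931, -0.366, 0.0], [-0.366, 0.931, 0.0], [-0.0, -0.0, -1.0]]
ft_force: [0.8, 0.7, -0.2]
grip_width: -0.0005
gripper_force: 0.0
0.86 [278.1 275.7] [0.6206 0.0219 0.0575]
0.75 [363.4 278.5] [0.5976 0.0868 0.0575]
0.69 [367.5 155.5] [0.5066 0.0512 0.0575]
0.66 [275.2 152.2] [ 0.5294 -0.0131  0.0575]
0.97 [ 0.5292 -0.0112  0.0782  0.0415] 21.5
0.76 [0.5059 0.0495 0.0789 0.0429] 20.6
0.66 [0.6192 0.0232 0.0816 0.0424] 20.0
0.6 [0.596  0.0845 0.083  0.0427] 22.1
[-0.001   0.0006 -0.0005] [ 0.    -0.001 -0.006] pos [0.5623 0.0361 0.2195] F [-0.86  0.68  0.06] t 2.2
```

View pics/w1.png

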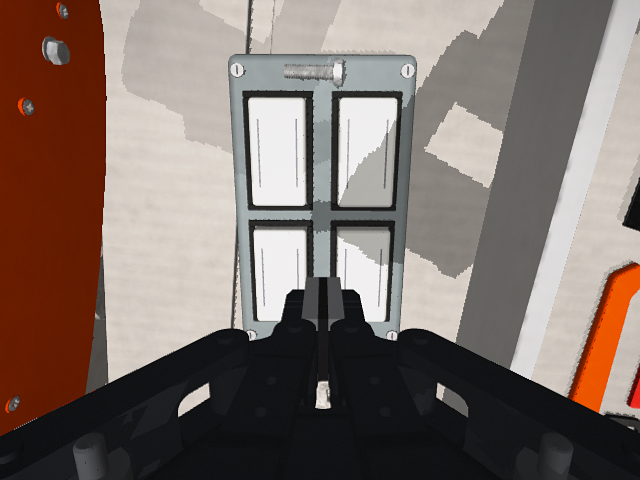

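The wrist view shows all four covers, the bolt at (315,72) on the near end and the nut hidden under the gripper. Cover centres agree with the top view to about 1 mm. I'll move to the inner end of the near-left cover and press first there.

```bash
python3 -m pendant '[[0,0.007,0.017,0.03,0,0,0],[0,0.014,0.033,0.08,0,0,0],[0,0.014,0.033,0.12,0,0,0],[0,0.014,0.033,0.138,0,0,0],[0,0.014,0.033,0.138,0,0,0]]'
python3 -m pendant '[[0,0,0,0.001,0,0,0],[0,0,0,0.002,0,0,0],[0,0,0,0.003,0,0,0],[0,0,0,0.003,0,0,0]]'
python3 -m pendant '[[0,0,0,0.001,0,0,0],[0,0,0,0.0015,0,0,0],[0,0,0,0.0015,0,0,0]]'
```

```text
time_s: 2.82
position: [0.5355, 0.0646, 0.0817]
tool_rot: [[-0.931, -0.364, -0.002], [-0.364, 0.931, 0.0], [0.002, 0.001, -1.0]]
ft_force: [-0.4, 0.3, 0.9]
grip_width: -0.0002
gripper_force: 0.0
time_s: 3.32
position: [0.5365, 0.0637, 0.0795]
tool_rot: [[-0.932, -0.364, 0.0], [-0.364, 0.932, -0.0], [-0.0, -0.0, -1.0]]
ft_force: [-1.4, 0.4, 0.5]
grip_width: -0.0002
gripper_force: 0.0
time_s: 3.7
position: [0.5364, 0.0637, 0.0778]
tool_rot: [[-0.932, -0.364, -0.0], [-0.364, 0.932, 0.0], [0.0, 0.0, -1.0]]
ft_force: [0.4, -0.3, 0.5]
grip_width: -0.0002
gripper_force: 0.0
```

```bash
for i in 1 2 3; do python3 -m pendant '[[0,0,0,0.0005,0,0,0],[0,0,0,0.001,0,0,0],[0,0,0,0.001,0,0,0]]' | grep -E "posi|ft_f"; done
```

```text
position: [0.5364, 0.0637, 0.0768]
ft_force: [-0.1, -0.0, 0.8]
position: [0.5365, 0.0637, 0.0758]
ft_force: [-0.0, -0.4, 0.7]
position: [0.5364, 0.0637, 0.0748]
ft_force: [0.2, -0.2, 0.2]
```

```bash
for i in 1 2; do python3 -m pendant '[[0,0,0,0.0005,0,0,0],[0,0,0,0.001,0,0,0],[0,0,0,0.001,0,0,0]]' | grep -E "posi|ft_f"; done
```

```text
position: [0.5364, 0.0637, 0.0738]
ft_force: [-0.9, -0.2, 0.6]
position: [0.5364, 0.0637, 0.0731]
ft_force: [-1.4, -0.2, 4.7]
```

```bash
python3 -m pendant '[[0,0,0,0.0005,0,0,0],[0,0,0,0.0005,0,0,0]]' | grep -E "posi|ft_f"; python3 -m pendant '[[0,0,0,0.0005,0,0,0],[0,0,0,0.0005,0,0,0]]' | grep -E "posi|ft_f"
```

```text
position: [0.5364, 0.0637, 0.0729]
ft_force: [-3.0, -1.0, 7.0]
position: [0.5365, 0.0636, 0.0726]
ft_force: [-3.6, -1.2, 9.1]
```

Near-left is rigid: 9 N with about 0.7 mm of give. Next is near-right, inner end.

```bash
python3 -m pendant '[[0,0,0,-0.012,0,0,0],[0,0,-0.034,-0.012,0,0,0],[0,0,-0.067,-0.012,0,0,0],[0,0,-0.067,-0.007,0,0,0],[0,0,-0.067,-0.006,0,0,0]]' | grep -E "posi|ft_f"; for i in 1 2; do python3 -m pendant '[[0,0,0,0.0005,0,0,0],[0,0,0,0.001,0,0,0]]' | grep -E "posi|ft_f"; done
```

```text
position: [0.5604, 0.0018, 0.0775]
ft_force: [-1.1, -0.7, 0.9]
position: [0.5607, 0.0019, 0.0769]
ft_force: [0.1, -0.3, 0.8]
position: [0.5608, 0.0014, 0.0758]
ft_force: [0.5, 0.1, -0.5]
```

```bash
for i in 1 2; do python3 -m pendant '[[0,0,0,0.0005,0,0,0],[0,0,0,0.001,0,0,0]]' | grep -E "posi|ft_f"; done
```

```text
position: [0.5608, 0.0013, 0.0748]
ft_force: [0.7, 0.1, -0.1]
position: [0.5608, 0.0013, 0.0738]
ft_force: [-0.0, 0.4, 0.5]
```

```bash
python3 -m pendant '[[0,0,0,0.0005,0,0,0],[0,0,0,0.001,0,0,0]]' | grep -E "posi|ft_f"
```

```text
position: [0.5608, 0.0013, 0.0728]
ft_force: [-0.3, -0.6, 0.2]
```

```bash
python3 -m pendant '[[0,0,0,0.0005,0,0,0],[0,0,0,0.001,0,0,0]]' | grep -E "posi|ft_f"
```

```text
position: [0.5609, 0.0013, 0.0722]
ft_force: [-1.6, 0.3, 7.0]
```

```bash
python3 -m pendant '[[0,0,0,0.0005,0,0,0],[0,0,0,0.001,0,0,0]]' | grep -E "posi|ft_f"
```

```text
position: [0.561, 0.0012, 0.0719]
ft_force: [-3.8, 0.2, 13.9]
```

Near-right is rigid too: 14 N with about 0.5 mm of give. Next is far-right, inner end.

```bash
python3 -m pendant '[[0,0,0,-0.013,0,0,0],[0,-0.03,0,-0.013,0,0,0],[0,-0.03,0,-0.013,0,0,0],[0,-0.03,0,-0.008,0,0,0],[0,-0.03,0,-0.007,0,0,0]]' | grep -E "posi|ft_f"; for i in 1 2; do python3 -m pendant '[[0,0,0,0.0005,0,0,0],[0,0,0,0.001,0,0,0]]' | grep -E "posi|ft_f"; done
```

```text
position: [0.5879, 0.0121, 0.0773]
ft_force: [0.4, 0.2, 0.5]
position: [0.5886, 0.0121, 0.0769]
ft_force: [0.4, 0.0, -0.6]
position: [0.5888, 0.0122, 0.0758]
ft_force: [0.3, 0.1, -0.1]
```

```bash
python3 -m pendant '[[0,0,0,0.0005,0,0,0],[0,0,0,0.001,0,0,0]]' | grep -E "posi|ft_f"
```

```text
position: [0.5888, 0.0122, 0.075]
ft_force: [-1.4, 0.4, 3.4]
```

```bash
python3 -m pendant '[[0,0,0,0.0005,0,0,0],[0,0,0,0.001,0,0,0]]' | grep -E "posi|ft_f"
```

```text
position: [0.5888, 0.0122, 0.0746]
ft_force: [-3.7, -0.2, 10.0]
```

Far-right is rigid: 10 N with about 0.5 mm of give. That leaves far-left, inner end.

```bash
python3 -m pendant '[[0,0,0,-0.01,0,0,0],[0,0,0.033,-0.01,0,0,0],[0,0,0.066,-0.01,0,0,0],[0,0,0.066,-0.005,0,0,0],[0,0,0.066,-0.004,0,0,0]]' | grep -E "posi|ft_f"; for i in 1 2; do python3 -m pendant '[[0,0,0,0.0005,0,0,0],[0,0,0,0.001,0,0,0]]' | grep -E "posi|ft_f"; done
```

```text
position: [0.565, 0.0733, 0.0777]
ft_force: [0.5, 0.3, 0.5]
position: [0.565, 0.0731, 0.0768]
ft_force: [1.0, 0.5, 0.6]
position: [0.5648, 0.0735, 0.0758]
ft_force: [-0.5, 0.8, 0.8]
```

```bash
python3 -m pendant '[[0,0,0,0.0005,0,0,0],[0,0,0,0.001,0,0,0]]' | grep -E "posi|ft_f"
```

```text
position: [0.5648, 0.0736, 0.0752]
ft_force: [-2.1, -1.0, 5.7]
```

```bash
python3 -m pendant '[[0,0,0,0.0005,0,0,0],[0,0,0,0.001,0,0,0]]' | grep -E "posi|ft_f"
```

```text
position: [0.5648, 0.0736, 0.0749]
ft_force: [-4.6, -0.5, 13.4]
```

All four are rigid at the inner ends, so the rock may only show at the outer ends. I'll try those, staying clear of the bolt and nut. Far-left outer end first.

```bash
python3 -m pendant '[[0,0,0,-0.008,0,0,0],[0,-0.031,0,-0.008,0,0,0],[0,-0.062,0,-0.008,0,0,0],[0,-0.062,0,-0.003,0,0,0],[0,-0.062,0,-0.003,0,0,0]]' | grep -E "posi|ft_f"; python3 -m pendant '[[0,0,0,0.0005,0,0,0],[0,0,0,0.001,0,0,0]]' | grep -E "posi|ft_f"
```

```text
position: [0.6215, 0.0961, 0.0761]
ft_force: [-0.5, 0.7, 0.8]
position: [0.6222, 0.096, 0.0761]
ft_force: [-0.9, 0.2, 0.3]
```

```bash
python3 -m pendant '[[0,0,0,0.0005,0,0,0],[0,0,0,0.001,0,0,0]]' | grep -E "time|posi|ft_f"
```

```text
time_s: 12.82
position: [0.6224, 0.0961, 0.0753]
ft_force: [-2.8, -0.6, 6.5]
```

```bash
python3 -m pendant '[[0,0,0,0.0005,0,0,0],[0,0,0,0.001,0,0,0]]' | grep -E "time|posi|ft_f"
```

```text
time_s: 13.08
position: [0.6225, 0.0961, 0.0751]
ft_force: [-5.6, -1.5, 12.7]
```

Far-left is rigid at both ends. Next is the far-right outer end.

```bash
python3 -m pendant '[[0,0,0,-0.012,0,0,0],[0,0,-0.033,-0.012,0,0,0],[0,0,-0.066,-0.012,0,0,0],[0,0,-0.066,-0.004,0,0,0],[0,0,-0.066,-0.003,0,0,0]]' | grep -E "posi|ft_f"; python3 -m pendant '[[0,0,0,0.0005,0,0,0],[0,0,0,0.001,0,0,0]]' | grep -E "posi|ft_f"
```

```text
position: [0.6459, 0.0353, 0.0761]
ft_force: [-0.1, -0.4, 0.3]
position: [0.6464, 0.0355, 0.076]
ft_force: [0.6, -0.1, 0.1]
```

```bash
python3 -m pendant '[[0,0,0,0.0005,0,0,0],[0,0,0,0.001,0,0,0]]' | grep -E "time|posi|ft_f"
```

```text
time_s: 14.2
position: [0.6465, 0.035, 0.075]
ft_force: [0.3, 0.7, 3.5]
```

```bash
python3 -m pendant '[[0,0,0,0.0005,0,0,0],[0,0,0,0.001,0,0,0]]' | grep -E "time|posi|ft_f"
```

```text
time_s: 14.45
position: [0.6466, 0.035, 0.0748]
ft_force: [-2.4, 0.7, 9.3]
```

Far-right is rigid at both ends. Next is the near-right outer end.

```bash
python3 -m pendant '[[0,0.04,0,-0.012,0,0,0],[0,0.1,0,-0.012,0,0,0],[0,0.153,0,-0.012,0,0,0],[0,0.153,0,-0.008,0,0,0],[0,0.153,0,-0.002,0,0,0]]' | grep -E "posi|ft_f"; python3 -m pendant '[[0,0,0,0.0005,0,0,0],[0,0,0,0.001,0,0,0]]' | grep -E "posi|ft_f"
```

```text
position: [0.505, -0.0211, 0.076]
ft_force: [0.4, -0.1, 0.5]
position: [0.5046, -0.0207, 0.0746]
ft_force: [-0.2, 0.1, -0.8]
```

```bash
python3 -m pendant '[[0,0,0,0.001,0,0,0],[0,0,0,0.002,0,0,0],[0,0,0,0.002,0,0,0]]' | grep -E "time|posi|ft_f"
```

```text
time_s: 15.7
position: [0.504, -0.0209, 0.0728]
ft_force: [-0.4, -1.1, -0.2]
```

```bash
python3 -m pendant '[[0,0,0,0.0005,0,0,0],[0,0,0,0.001,0,0,0]]' | grep -E "time|posi|ft_f"
```

```text
time_s: 15.95
position: [0.5041, -0.0209, 0.0722]
ft_force: [-2.8, -0.3, 8.5]
```

Near-right is rigid at both ends. Last is the near-left outer end.

```bash
python3 -m pendant '[[0,0,0,-0.012,0,0,0],[0,0.002,0.033,-0.012,0,0,0],[0,0.002,0.066,-0.012,0,0,0],[0,0.002,0.066,-0.006,0,0,0],[0,0.002,0.066,-0.004,0,0,0]]' | grep -E "posi|ft_f"; python3 -m pendant '[[0,0,0,0.0005,0,0,0],[0,0,0,0.001,0,0,0]]' | grep -E "posi|ft_f"
```

```text
position: [0.4785, 0.0395, 0.0759]
ft_force: [-0.0, -0.1, -0.3]
position: [0.4785, 0.0393, 0.0749]
ft_force: [-0.2, -1.0, 1.5]
```

```bash
python3 -m pendant '[[0,0,0,0.0005,0,0,0],[0,0,0,0.001,0,0,0]]' | grep -E "time|posi|ft_f"
```

```text
time_s: 17.08
position: [0.4783, 0.0396, 0.0739]
ft_force: [0.1, -0.3, 1.1]
```

```bash
python3 -m pendant '[[0,0,0,0.0005,0,0,0],[0,0,0,0.001,0,0,0]]' | grep -E "time|posi|ft_f"
```

```text
time_s: 17.32
position: [0.4784, 0.0398, 0.073]
ft_force: [-0.1, -1.2, 6.5]
```

```bash
python3 -m pendant '[[0,0,0,0.0005,0,0,0],[0,0,0,0.001,0,0,0],[0,0,0,0.001,0,0,0]]' | grep -E "time|posi|ft_f"
```

```text
time_s: 17.7
position: [0.4784, 0.0398, 0.0727]
ft_force: [-2.4, -0.4, 11.5]
```

```bash
python3 -m pendant '[[0,0,0,0.0005,0,0,0],[0,0,0,0.001,0,0,0],[0,0,0,0.001,0,0,0]]' | grep -E "time|posi|ft_f"
```

```text
time_s: 18.08
position: [0.4785, 0.0398, 0.0722]
ft_force: [-3.6, -2.7, 17.9]
```

```bash
python3 - <<'E'
from h import *
a=cv2.imread("pics/scene0.png");b=env.get_image("scene")["image"];cv2.imwrite("pics/s1.png",b)
c=np.hstack([cv2.resize(x[255:375,300:450],None,fx=2.6,fy=2.6,interpolation=2) for x in(a,b)]);cv2.imwrite("pics/cmp1.png",c);print(c.shape)
E
```

```text
(312, 780, 3)
```

View pics/cmp1.png

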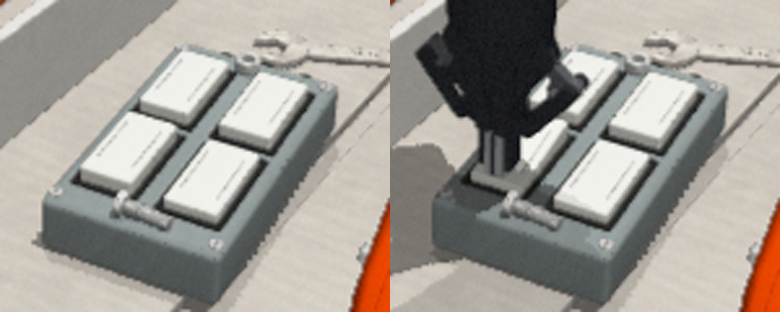

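Compared with the start, the near-left cover's near end now looks sunk (front edge ~4 crop px lower) while its far end is unchanged. So it appears tilted, and the soft part was hidden in force noise. I'll back off in steps to read the spring.

```bash
for i in 1 2 3 4 5 6; do python3 -m pendant '[[0,0,0,-0.001,0,0,0],[0,0,0,-0.001,0,0,0]]' | grep -E "posi|ft_f" | tr '\n' ' '; python3 -c "
from h import *
env.get_image('top');f=[]
for i in range(3): env.get_image('top');f.append(env.observe()['ft_force'][2])
print(np.round(f,1))"; done
```

```text
position: [0.4784, 0.0398, 0.0725] ft_force: [-0.9, -1.8, 8.8] [9.2 9.  8.9]
position: [0.4782, 0.0398, 0.0729] ft_force: [0.9, -1.3, 3.8] [3.5 3.8 3.4]
position: [0.4779, 0.0399, 0.0737] ft_force: [-0.0, -0.7, 1.5] [1.  1.  0.7]
position: [0.478, 0.0399, 0.0748] ft_force: [-0.6, -0.2, -1.1] [ 0.6 -0.2  0.7]
position: [0.4782, 0.0399, 0.0759] ft_force: [-0.1, 0.5, 0.0] [-0.7 -0.6  0.2]
position: [0.4782, 0.0398, 0.0769] ft_force: [-0.9, -0.5, -0.1] [-1.2 -0.8 -0.2]
```

```bash
python3 - <<'E'
from h import *
a=cv2.imread("pics/scene0.png");s=cv2.imread("pics/s1.png");b=env.get_image("scene")["image"];cv2.imwrite("pics/s2.png",b)
c=np.hstack([cv2.resize(x[290:340,322:378],None,fx=4.7,fy=4.7,interpolation=2) for x in(a,s,b)]);cv2.imwrite("pics/cmp2.png",c);print(c.shape)
print(env.observe()["time_s"])
E
```

```text
(235, 789, 3)
20.875
```

View pics/cmp2.png

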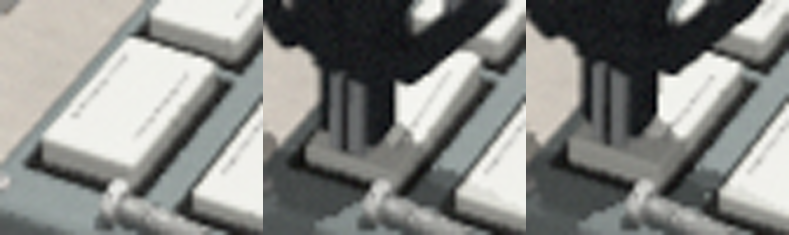

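Pressed (middle panel), the near-left cover's front corner sits about 10 crop px lower (~3 mm) than released (right panel), so it dips and springs back. That's the loose one. Now I'll press it in the middle.

```bash
python3 -m pendant '[[0,0,0,-0.005,0,0,0],[0,-0.029,0,-0.005,0,0,0],[0,-0.029,0,-0.005,0,0,0],[0,-0.029,0,-0.002,0,0,0],[0,-0.029,0,-0.001,0,0,0]]' | grep -E "posi|ft_f"; for i in 1 2; do python3 -m pendant '[[0,0,0,0.0005,0,0,0],[0,0,0,0.001,0,0,0],[0,0,0,0.001,0,0,0]]' | grep -E "time|posi|ft_f"; done
```

```text
position: [0.5044, 0.0503, 0.0776]
ft_force: [-0.5, -0.6, -0.2]
time_s: 21.88
position: [0.5051, 0.0504, 0.0768]
ft_force: [0.1, -0.7, -0.4]
time_s: 22.25
position: [0.5051, 0.0504, 0.0758]
ft_force: [-0.2, -1.0, -0.5]
```

```bash
for i in 1 2; do python3 -m pendant '[[0,0,0,0.0005,0,0,0],[0,0,0,0.001,0,0,0],[0,0,0,0.001,0,0,0]]' | grep -E "time|posi|ft_f"; done
```

```text
time_s: 22.62
position: [0.5052, 0.0504, 0.0753]
ft_force: [-2.0, 0.5, 6.4]
time_s: 23.0
position: [0.5052, 0.0504, 0.0745]
ft_force: [-2.1, -0.5, 9.5]
```

In the middle contact comes at 0.0755, above the 0.073 stop at the ends, which confirms it rocks. Continuing down.

```bash
for i in 1 2 3; do python3 -m pendant '[[0,0,0,0.0005,0,0,0],[0,0,0,0.001,0,0,0],[0,0,0,0.001,0,0,0]]' | grep -E "time|posi|ft_f"; done
```

```text
time_s: 23.38
position: [0.5052, 0.0504, 0.0736]
ft_force: [-2.8, 0.5, 8.0]
time_s: 23.75
position: [0.5052, 0.0504, 0.0726]
ft_force: [-2.7, 0.6, 8.7]
time_s: 24.12
position: [0.5052, 0.0504, 0.0718]
ft_force: [-3.1, -0.8, 11.3]
```

```bash
for i in 1 2; do python3 -m pendant '[[0,0,0,0.0005,0,0,0],[0,0,0,0.001,0,0,0],[0,0,0,0.001,0,0,0]]' | grep -E "time|posi|ft_f"; done
```

```text
time_s: 24.5
position: [0.5053, 0.0504, 0.0717]
ft_force: [-6.1, -0.2, 22.2]
time_s: 24.88
position: [0.5053, 0.0504, 0.0715]
ft_force: [-9.6, 1.0, 30.8]
```

It slid about 4 mm at ~9 N and met a hard stop, 31 N with no further travel. I'll ease the push a little, settle, check and hand in.

```bash
python3 -m pendant '[[0,0,0,-0.0008,0,0,0],[0,0,0,-0.0008,0,0,0],[0,0,0,-0.0008,0,0,0],[0,0,0,-0.0008,0,0,0],[0,0,0,-0.0008,0,0,0]]' | grep -E "time|posi|ft_f"
python3 - <<'E'
from h import *
b=env.get_image("scene")["image"]
a=cv2.imread("pics/scene0.png")
c=np.hstack([cv2.resize(x[255:375,300:450],None,fx=2.6,fy=2.6,interpolation=2) for x in(a,b)]);cv2.imwrite("pics/cmp3.png",c)
E
```

```text
time_s: 25.5
position: [0.5053, 0.0504, 0.0716]
ft_force: [-6.8, -0.2, 23.0]
```

View pics/cmp3.png

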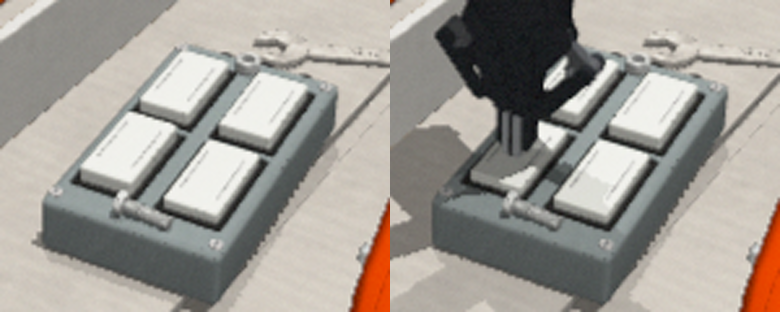

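The near-left cover now sits lower and level under the finger. The bolt, the nut and the other covers are where they were.

```bash
python3 -c "
from rig import env
print(env.close_job())"
```

```text
the job is handed in; nothing more can be done
None
```

The near-left cover was the one that rocked: I pressed it about 4 mm down to a hard stop and handed the job in at about 25.5 s with the finger still on it at about 23 N; the other covers, the bolt and the nut looked unmoved in the last picture, and the hand-in gave no verdict.

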